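# Load the cap feed slot

### The job

Load the bottle-cap feed tray: with the fingertips, push the three large screw caps along the floor of the tray, one at a time, through the sprung gate into the feed slot, letting the gate flap swing shut behind each one, until all three stand in a row in the slot with the flap shut. Only slide the caps, never lift or tip them; the small cap belongs to other bottles and must stay behind in the loading area, and the timer, forceps and note pad beside the tray are to be left alone.

Things in the scene. Friction and masses are not known exactly. Their poses are not given: they have to be found in the camera images.
- tray: Aluminium cap feed tray, fixed on the bench, level, floor 3 mm above the bench. Origin on the bench surface under the middle of the gate; +x runs along the feed slot, away from the loading area, +y to the left when looking that way, z up. Rim, guides and rails are only 11 mm high above the bench: fingertips 13 to 20 mm up pass over them and still push the large caps (tops 25 mm up).
- loading_area (a point): middle of the loading area on the tray's floor, at tray x = -90 mm, y = 0. The area reaches from x = -176 to -4 mm and y = -84 to 84 mm inside a 4 mm rim; the caps start in it at x = -69 to -151 mm, 42 to 54 mm to either side of the centre line y = 0. From x = -52 mm two straight slanted guides narrow it from full width down to the gate.
- gate (a point): middle of the gate on the tray's floor, 3 mm above the tray's origin. The opening is 38 mm wide (y = -19 to 19 mm) at x = -4 mm. Behind it lies the feed slot, 39 mm wide between two white rails.
- end_stop (a point): middle of the foot of the face of the white block that ends the slot (30 mm high), at tray x = 121 mm, y = 0. Three large caps in a row against it fill the slot from x = 13 to 121 mm, the last one centred at x = 31 mm; each newly pushed cap may push those before it along.
- flap_post (a point): foot of the gate flap's steel hinge post (6 mm thick, top 31 mm above the bench), at tray x = 0, y = 24 mm on the tray's floor. Beside the end block, the post and the flap are the only parts higher than 11 mm.
- gate_flap (a joint): Light sprung steel flap across the gate, rad: 0 = shut, against its stop, up to 1.5 = swung open along the slot (tray +x); never the other way. Shut, its 18 mm leaf spans y = 24 to 6 mm at x = 0, 6 to 24 mm above the bench. A cap pushed along +x opens it with under 1 N; it springs shut once the cap's centre is past x = 27 mm and no finger is in its way. A finger may touch it.
- cap_a: white plastic screw cap with a ribbed skirt, round, 36 mm across and 22 mm high, about 16 g, lying open side down on the tray's floor; origin at the centre of its underside (3 mm above the bench), z up. One of three alike; which of the four scattered spots of the tray each lies on varies.
- cap_b: white plastic screw cap with a ribbed skirt, round, 36 mm across and 22 mm high, about 16 g, lying open side down on the tray's floor; origin at the centre of its underside (3 mm above the bench), z up. One of three alike; which of the four scattered spots of the tray each lies on varies.
- cap_c: white plastic screw cap with a ribbed skirt, round, 36 mm across and 22 mm high, about 16 g, lying open side down on the tray's floor; origin at the centre of its underside (3 mm above the bench), z up. One of three alike; which of the four scattered spots of the tray each lies on varies.
- small_cap: the odd one: a smaller white plastic screw cap, 24 mm across and 14 mm high, in the tray's loading area among the others; stays there. Origin at the centre of its underside, z up.
- box_stack (a point): foot of the front face (towards the robot) of the stack of lidded plastic boxes that stands fixed on the bench to the right of and behind the tray, 0.67 m ahead of the robot; the stack is 0.14 m wide and here 0.28 m high (more behind). Do not swing the gripper into it: come over from the right close to the robot or well above it.
- timer: bystander: small bench timer, 60 x 64 x 20 mm, on the bench right of the tray; origin at the centre of its underside
- forceps: bystander: steel forceps lying flat, 14 x 129 x 8 mm, on the bench between robot and tray; origin at the centre of its underside
- note_pad: bystander: block of yellow notes, 74 x 74 x 14 mm, on the bench left of the tray; origin at the centre of its underside
There are look-alikes about, which are no part of the job. Leave any blue or brown look-alike of the cap_a alone.

How it is judged:
By the outcome, as a careful person would: the job done as asked, in the order asked, and still so for the second after the job is handed in, with the robot touching nothing.
It also fails if it takes over 70 s, if anything falls off the work surface, if the arm or the gripper's body presses on something with over 40 N, if the wrist force passes 120 N, or if a joint passes its speed limit or range.

### The arm

A 6-joint arm with a two-finger parallel gripper is mounted at the origin on a cart in front of the work surface, level with it; the furniture and walls round the work are solid. World frame = base frame: x ahead of the robot, y to its left, z up, the work surface at z = 0. Lengths are in mm, angles in rad, forces in N, time in s.
With the tool pointing down it reaches from about 350 to 775 mm from the base axis. Payload 7.3 kg.
Tool frame: the origin (TCP) lies at the very end of the fingers, on their centre line; the grasp point (between the pads) lies 19 mm behind it; x points along the fingers, y is the direction in which the jaws open and shut, and the axes are right-handed (so a half turn about x gives the same grasp; the last joint's range is limited). The gripper opens to 92 mm and grips with 3 to 60 N. Pads are 19 mm wide; open, the fingers measure 130 mm over their backs; the gripper's body (75 mm by 190 mm) begins 47 mm behind the grasp point.
Start: joints at [-1.394, 0.342, 1.524, -0, 1.275, -0.146], TCP at [166.565, -497.897, 226.741] pointing down, gripper open.
Joint ranges: [-2.53, 2.53], [-0.77, 2.02], [0.04, 2.7], [-1, 4.14], [0.28, 2.66], [-3.11, 3.11]. Speed limits (rad/s): [2.57, 2.57, 3.14, 3.14, 3.14, 3.14].

### API

Orientations are given as [roll, pitch, yaw] about the fixed x, y, z axes, in that order (R = Rz(yaw) Ry(pitch) Rx(roll)).
In Python, from plant import bot gives the robot as it stands.
- The arm moves only by the tool step_arm, never from a script. Its argument "targets" is a list that holds one entry, the list of rows, each a list of 4 numbers: the shift along the tool's x, y, z in m, then the turn about the tool's x in degrees. A call has exactly 5 rows; each row is the pose to reach, as a shift and turn from the pose measured when the call began, along the tool's axes at that moment; what a row does not reach only later rows make up. A row lasts 1/12 s, in which the tool goes at most 41.7 mm and 7.16 degrees, less where a joint would pass 70% of its speed; a pose out of reach is approached as far as the arm can. A call with a gripper value outside its range is refused whole. "jaw" is the closure, from 0 (fully open) to 1 (shut), set as the call begins (left out, the last holds). The fingers move at their own pace and stop on an object; the grip force is fixed at half the most. Time passes only in rows, so rows that repeat a pose let the fingers close, or fill a call up. It gives the time, the measured TCP pose, the force and the opening at its end, in the units of the state.
- bot.get_obs(): the state, without advancing time (a new reading comes with each control period).
- bot.capture(name): name is "scene" or "top"; returns a dict with "color" (480x640x3 uint8, red, green, blue), "depth" (480x640 float32, mm along the optical axis (not along the pixel's ray), 0 where there is no reading), "fov_y" (degrees; the focal length in pixels is half the picture's height over the tangent of half this angle, whatever the lens; pixels are square), "cx", "cy" (the principal point, pixels), "dist_coeffs" ([k1, k2, p1, p2, k3] as OpenCV has them; the pictures are not rectified), "rvec" (rotation vector, rad) and "tvec" (3), from world to camera coordinates, as OpenCV has them. Camera axes: x right, y down, z forward; pixel columns grow to the right and rows downward; lengths in mm; the calibration is good to about 2 mm. A picture is of the moment at which its call begins.
- bot.close_job(): hands the job in, once; it reports no verdict.
The state is a dict: "time": time; "joint_positions": joint angles; "dq": joint speeds; "tau": joint torques, N m; "tool_pos": TCP position; "tcp_rot": TCP orientation; "contact_force": force on the tool from outside, world axes, zero at the start; "moment": the same for the moment, N m; "grip_width": finger opening in mm.
Only numpy, scipy, OpenCV 4.12 (cv2) and the standard library are available. Lean on these libraries where they do the work, as an engineer would, in place of code of your own. Each camera call takes 0.05 s, during which the arm holds its last target. There are 200 camera calls.

## Working session

There is one attempt and no reset: what is moved stays moved. The work goes in short steps, Python scripts to look and compute and a tool call to move; the robot and the scene stay as the last step left them, time stands still between calls to the robot, and variables do not carry over. Pictures are saved under pics/ and viewed, about 8 in all and at most 12, crops included, and the job is handed in when it is done.

Besides the shell and the picture viewer there is one more tool, called after "Call:" as a command line: name --argument value ..., lists and objects as JSON in quotes. step_arm: Moves the arm, as the interface text tells. Its arguments: {"type":"object","properties":{"targets":{"type":"array","items":{"type":"array","items":{"type":"array","items":{"type":"number"}}}},"jaw":{"type":"number"}},"required":["targets"]}

```bash
ls; mkdir -p pics; python3 - <<'E'
from plant import bot
import cv2,numpy as np
o=bot.get_obs();print({k:np.round(v,3) for k,v in o.items()})
for n in("scene","top"):
    c=bot.capture(n);cv2.imwrite(f"pics/{n}0.png",c["color"][:,:,::-1])
    np.savez(f"pics/{n}0.npz",**c)
    R=cv2.Rodrigues(np.array(c["rvec"]))[0];print(n,c["fov_y"],c["cx"],c["cy"],c["dist_coeffs"],-R.T@np.array(c["tvec"]).ravel())
E
```

```text
pics
{'time': np.float64(0.0), 'joint_positions': array([-1.394,  0.343,  1.525,  0.   ,  1.275, -0.146]), 'dq': array([-0.001,  0.   , -0.001,  0.001,  0.001,  0.001]), 'tau': array([-3.0000e-03, -4.3125e+01, -2.4423e+01,  7.1000e-02,  5.6000e-02,
       -0.0000e+00]), 'tool_pos': array([ 166.494, -497.484,  226.05 ]), 'tcp_rot': array([-1.72 ,  1.569,  1.744]), 'contact_force': array([0.164, 0.228, 0.453]), 'moment': array([-0.031, -0.05 ,  0.002]), 'grip_width': np.float64(91.786)}
scene 47.34700731013772 323.40682031313787 238.80017164980268 [0.04731563 0.         0.         0.         0.        ] [-61.12170763 525.7328641  819.4494229 ]
top 55.75009399800457 318.8759487195964 237.1378536124964 [-0.11805513  0.          0.          0.          0.        ] [412.56077705 230.53175501 880.18523427]
```

View pics/top0.png

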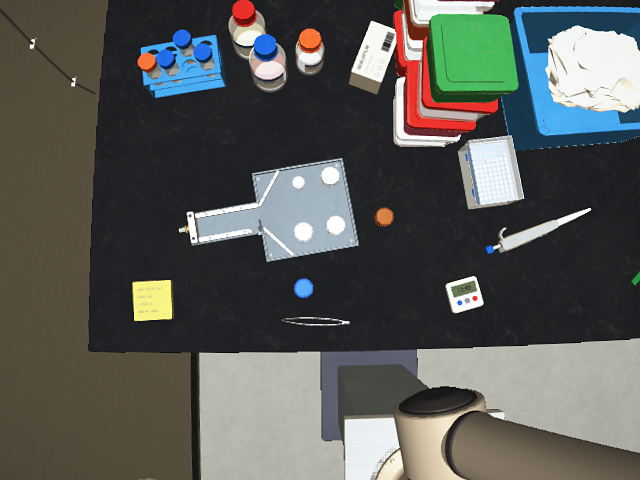

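View pics/scene0.png

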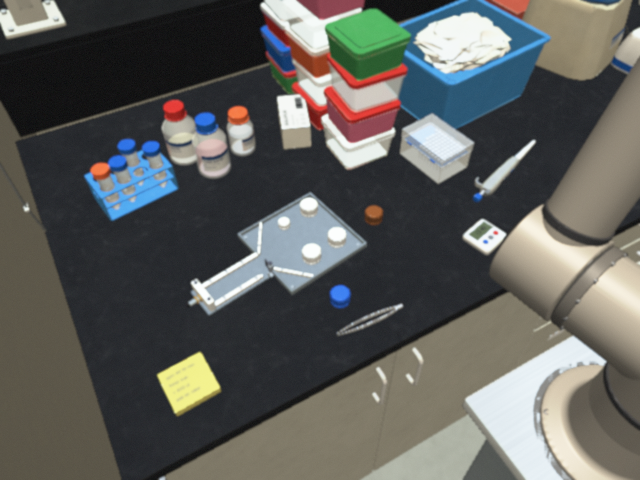

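Top view: tray with the loading area on the right (corners about (253,174), (343,159), (357,245), (268,261)). Large white caps lie at (330,175), (335,225) and (303,231). The small cap is at (298,182), and the end block at (193,225). The brown (384,216) and blue (303,288) look-alikes are outside the tray.

```bash
cat > h.py <<'E'
import cv2,numpy as np
from plant import bot
def ray(c,uv,z):
    f=240/np.tan(np.radians(c["fov_y"])/2);K=np.array([[f,0,c["cx"]],[0,f,c["cy"]],[0,0,1.]])
    R=cv2.Rodrigues(np.array(c["rvec"],float))[0];t=np.array(c["tvec"],float).ravel();C=-R.T@t
    p=cv2.undistortPoints(np.array(uv,np.float64).reshape(-1,1,2),K,np.array(c["dist_coeffs"],float)).reshape(-1,2)
    d=np.c_[p,np.ones(len(p))]@R
    return (C+d*((z-C[2])/d[:,2])[:,None])[:,:2]
def pix(c,P):
    f=240/np.tan(np.radians(c["fov_y"])/2);K=np.array([[f,0,c["cx"]],[0,f,c["cy"]],[0,0,1.]])
    return cv2.projectPoints(np.array(P,float).reshape(-1,3),np.array(c["rvec"],float),np.array(c["tvec"],float),K,np.array(c["dist_coeffs"],float))[0].reshape(-1,2)
E
python3 - <<'E'
from h import *
c=dict(np.load("pics/top0.npz"));im=c["color"];h=cv2.cvtColor(im,cv2.COLOR_RGB2HSV)
# tray: bright vs dark bench
roi=np.zeros(im.shape[:2],np.uint8);roi[150:275,170:366]=1
g=((h[...,2]>80)&(roi>0)).astype(np.uint8)
n,l,s,_=cv2.connectedComponentsWithStats(g);k=1+s[1:,4].argmax();m=(l==k).astype(np.uint8)
cnt=max(cv2.findContours(m,0,2)[0],key=cv2.contourArea)
ap=cv2.approxPolyDP(cnt,4,True)[:,0];print(ap.tolist())
print(np.round(ray(c,ap,11)).tolist())
w=((h[...,2]>215)&(h[...,1]<40)&(roi>0)).astype(np.uint8)
n,l,s,ce=cv2.connectedComponentsWithStats(w)
for i in range(1,n):
    if s[i,4]>15: print(s[i],ce[i].round(1),ray(c,ce[i],25).round(1),ray(c,ce[i],17).round(1))
x=cv2.resize(im[145:275,170:400,::-1],None,fx=3.4,fy=3.4,interpolation=cv2.INTER_CUBIC);cv2.imwrite("pics/crop1.png",x)
E
```

```text
[[358, 245], [342, 158], [252, 173], [255, 202], [189, 211], [188, 225], [179, 228], [189, 231], [192, 245], [261, 234], [267, 261]]
[[484.0, 130.0], [656.0, 158.0], [627.0, 335.0], [569.0, 328.0], [553.0, 457.0], [525.0, 458.0], [520.0, 476.0], [514.0, 456.0], [486.0, 450.0], [507.0, 317.0], [455.0, 305.0]]
[321 167  19  17 250] [329.9 174.9] [[618.5 183. ]] [[620.4 182.5]]
[195 171  84  47 390] [238.5 203.6] [[563.8 358.3]] [[565.2 359.5]]
[292 176  13  13 121] [297.9 181.8] [[605.3 244.8]] [[607.1 244.9]]
[187 212  10  31 174] [191.9 227.3] [[519.  447.2]] [[520.  449.2]]
[326 215  19  20 273] [335.4 224.5] [[522.  173.9]] [[523.  173.4]]
[294 222  19  20 280] [303.1 231.1] [[510.  235.5]] [[510.9 235.6]]
[263 227  31  29 121] [278.3 241.5] [[490.6 282.5]] [[491.3 283. ]]
[179 228   6   4  17] [181.5 229.4] [[515.2 467. ]] [[516.1 469.2]]
[199 229  53  13 247] [224.3 234.8] [[504.2 384.8]] [[505.1 386.3]]
```

View pics/crop1.png

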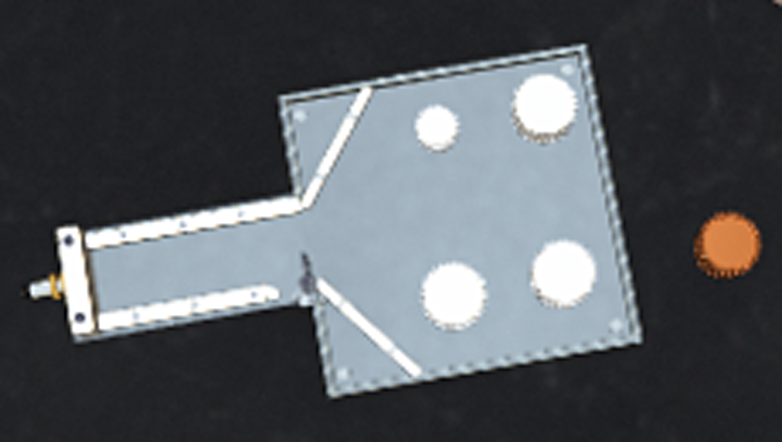

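```bash
cat >> h.py <<'E'
from scipy.spatial.transform import Rotation as Ro
YAW=np.radians(99.4);O=np.array([540.7,321.])
EX=np.array([np.cos(YAW),np.sin(YAW)]);EY=np.array([-EX[1],EX[0]])
def totray(p): d=np.atleast_2d(p)-O; return np.c_[d@EX,d@EY].round(1)
def state():
    o=bot.get_obs();R=Ro.from_euler("xyz",o["tcp_rot"]).as_matrix()
    print("t",round(float(o["time"]),2),"tray",totray(o["tool_pos"][:2]),"z",round(o["tool_pos"][2],1),"w",round(float(o["grip_width"]),1),"F",np.round(o["contact_force"],1))
    print("tool x,y,z in tray:",np.round([[R[:2,i]@EX,R[:2,i]@EY,R[2,i]] for i in range(3)],3).tolist(),"q6",round(o["joint_positions"][5],2))
    return o,R
E
python3 - <<'E'
from h import *
o,R=state();print(R.round(3))
c=dict(np.load("pics/top0.npz"))
print(totray(ray(c,[[329.9,174.9],[335.4,224.5],[303.1,231.1]],25)),totray(ray(c,[297.9,181.8],17)))
E=lambda x,y,z:[*(O+x*EX+y*EY),z]
print("pred",pix(c,[E(0,24,31),E(121,19,11),E(121,-19,11),E(-4,-19,11),E(-52,84,11),E(-52,-84,11),E(-180,88,11),E(-180,-88,11)]).round(0).tolist())
s=[p for p in ray(c,[[395,145],[465,130]],0)];print("stack",s)
for d in [(-79,44,80),(-79,-54,80)]: print("target shift tool mm",(R.T@(np.array(E(*d))-o["tool_pos"])).round(0))
E
```

```text
t 0.1 tray [[-746.4  502.9]] z 226.1 w 92.2 F [ 1.  -0.6  0.5]
tool x,y,z in tray: [[0.001, 0.0, -1.0], [-0.987, -0.158, -0.001], [-0.158, 0.987, -0.0]] q6 -0.15
[[-0.     0.317 -0.948]
 [ 0.001 -0.948 -0.317]
 [-1.    -0.001 -0.   ]]
[[-148.8  -54.3]
 [-142.    42.4]
 [ -79.4   44.3]] [[-85.9 -53.1]]
pred [[260.0, 227.0], [199.0, 237.0], [196.0, 218.0], [259.0, 207.0], [293.0, 255.0], [278.0, 170.0], [358.0, 245.0], [342.0, 158.0]]
stack [array([686.21837503,  49.19498458]), array([719.72114494, -98.37159794])]
target shift tool mm [ 147. -586. -559.]
target shift tool mm [ 147. -571. -655.]
```

Call:
step_arm --targets '[[[0, -0.029, -0.0276, -7], [0, -0.058, -0.0552, -14], [0, -0.087, -0.0828, -21], [0, -0.116, -0.1104, -28], [0, -0.145, -0.138, -35]]]' --jaw 0.35

```text
time: 0.52
tool_pos: [251.5, -314.3, 226.0]
tcp_rot: [-2.291, 1.569, 1.79]
contact_force: [1.1, -0.1, 0.8]
grip_width: 63.0
```

```bash
python3 -c "
from h import *
o,R=state();print((R.T@(np.array([*(O-79.4*EX+44.3*EY),80])-o['tool_pos'])).round(0))"
```

```text
t 0.52 tray [[-579.6  389. ]] z 226.0 w 63.0 F [ 1.1 -0.1  0.8]
tool x,y,z in tray: [[0.002, 0.0, -1.0], [-0.715, -0.7, -0.002], [-0.7, 0.715, -0.001]] q6 -0.46
[ 147. -116. -596.]
```

Call:
step_arm --targets '[[[0, -0.0076, -0.039, -7], [0, -0.0152, -0.078, -14], [0, -0.0228, -0.117, -21], [0, -0.0304, -0.156, -28], [0, -0.038, -0.195, -35]]]'

```text
time: 0.93
tool_pos: [336.2, -132.6, 226.3]
tcp_rot: [-2.949, 1.569, 1.748]
contact_force: [-0.1, -1.1, -0.1]
grip_width: 59.7
```

```bash
python3 -c "
from h import *
o,R=state();print((R.T@(np.array([*(O-79.4*EX+44.3*EY),80])-o['tool_pos'])).round(0))"
```

```text
t 0.93 tray [[-414.1  275.8]] z 226.3 w 59.7 F [-0.1 -1.1 -0.1]
tool x,y,z in tray: [[0.002, 0.0, -1.0], [-0.179, -0.984, -0.0], [-0.984, 0.179, -0.002]] q6 -0.58
[ 147.  168. -370.]
```

Call:
step_arm --targets '[[[0.008, 0.0165, -0.036, -7], [0.016, 0.033, -0.072, -10.3], [0.024, 0.0495, -0.108, -10.3], [0.032, 0.066, -0.144, -10.3], [0.04, 0.082, -0.18, -10.3]]]'

```text
time: 1.35
tool_pos: [421.2, 48.4, 186.2]
tcp_rot: [3.128, 1.569, 1.722]
contact_force: [1.0, -0.4, 0.6]
grip_width: 59.5
```

```bash
python3 -c "
from h import *
o,R=state();print((R.T@(np.array([*(O-79.4*EX+44.3*EY),80])-o['tool_pos'])).round(0))"
```

```text
t 1.35 tray [[-249.5  162.4]] z 186.2 w 59.5 F [ 1.  -0.4  0.6]
tool x,y,z in tray: [[0.002, -0.0, -1.0], [0.001, -1.0, 0.0], [-1.0, -0.001, -0.002]] q6 -0.23
[ 107.  118. -170.]
```

Call:
step_arm --targets '[[[0.012, 0.022, -0.0316, 0], [0.024, 0.044, -0.0633, 0], [0.036, 0.066, -0.095, 0], [0.048, 0.088, -0.127, 0], [0.06, 0.11, -0.158, 0]]]'

```text
time: 1.77
tool_pos: [503.9, 224.5, 125.5]
tcp_rot: [-2.758, 1.569, 2.12]
contact_force: [1.3, -0.2, -0.1]
grip_width: 59.6
```

Call:
step_arm --targets '[[[0.02, 0.004, -0.006, 0], [0.05, 0.008, -0.012, 0], [0.065, 0.008, -0.012, 0], [0.065, 0.008, -0.012, 0], [0.065, 0.008, -0.012, 0]]]'

```text
time: 2.18
tool_pos: [509.1, 237.6, 59.7]
tcp_rot: [-1.986, 1.567, 2.892]
contact_force: [-0.7, -0.0, 0.4]
grip_width: 59.9
```

```bash
python3 -c "
from h import *
o,R=state()
for n in ('top','scene'):
  c=bot.capture(n); np.savez('pics/%s1.npz'%n,**c)
  u=pix(c,[*(O-79*EX+20*EY),10])[0].astype(int);print(n,u)
  x=c['color'][max(0,u[1]-65):u[1]+65,u[0]-90:u[0]+90,::-1];cv2.imwrite('pics/%s1.png'%n,cv2.resize(x,None,fx=2.2,fy=2.2,interpolation=2))
a,b=[cv2.imread('pics/%s1.png'%n) for n in('top','scene')];cv2.imwrite('pics/c1.png',np.hstack([a,b]))
"
```

```text
t 2.18 tray [[-77.2  44.8]] z 59.7 w 59.9 F [-0.7 -0.   0.4]
tool x,y,z in tray: [[0.001, 0.003, -1.0], [0.001, -1.0, -0.003], [-1.0, -0.001, -0.001]] q6 0.13
top [300 219]
scene [303 246]
```

View pics/c1.png

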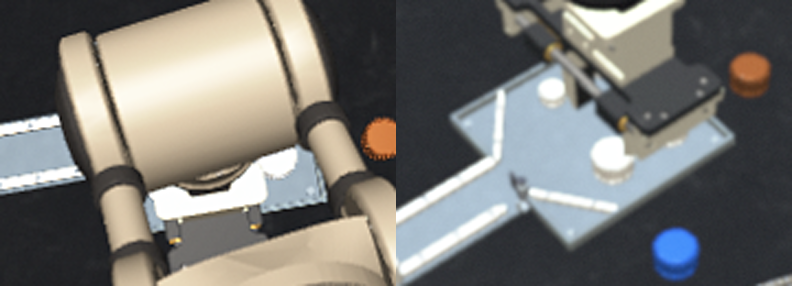

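The scene view shows the fingers above cap (−79, 44), one on each side of it at about (590,110). Next I lower around it.

Call:
step_arm --targets '[[[0.01, 0, 0.002, 0], [0.02, 0, 0.002, 0], [0.03, 0, 0.002, 0], [0.038, 0, 0.002, 0], [0.044, 0, 0.002, 0]]]'

```text
time: 2.7
tool_pos: [510.3, 235.5, 16.3]
tcp_rot: [-2.861, 1.569, 2.016]
contact_force: [-0.8, 0.5, -0.4]
grip_width: 59.6
```

Call:
step_arm --targets '[[[0, 0.008, 0, 0], [0, 0.016, 0, 0], [0, 0.024, 0, 0], [0, 0.032, 0, 0], [0, 0.04, 0, 0]]]'

```text
time: 3.12
tool_pos: [551.2, 242.3, 16.7]
tcp_rot: [2.812, 1.569, 1.406]
contact_force: [-0.4, -0.1, -0.2]
grip_width: 59.9
```

```bash
python3 -c "
from h import *
o,R=state()"
```

```text
t 3.12 tray [[-79.3   2.5]] z 16.7 w 59.9 F [-0.4 -0.1 -0.2]
tool x,y,z in tray: [[0.002, -0.001, -1.0], [0.0, -1.0, 0.001], [-1.0, -0.0, -0.002]] q6 0.12
```

Call:
step_arm --targets '[[[0, 0.006, 0, 0], [0, 0.011, 0, 0], [0, 0.0145, 0, 0], [0, 0.0145, 0, 0], [-0.012, 0.0125, 0, 0]]]'

```text
time: 3.53
tool_pos: [562.3, 243.9, 26.9]
tcp_rot: [-2.001, 1.567, 2.876]
contact_force: [-1.2, -0.6, 0.3]
grip_width: 59.9
```

Call:
step_arm --targets '[[[-0.02, 0, 0, 0], [-0.02, -0.004, 0.02, 0], [-0.02, -0.008, 0.038, 0], [-0.02, -0.008, 0.038, 0], [-0.02, -0.008, 0.038, 0]]]'

```text
time: 3.95
tool_pos: [560.6, 204.6, 47.7]
tcp_rot: [-2.105, 1.567, 2.77]
contact_force: [0.9, 0.5, -0.1]
grip_width: 59.5
```

Call:
step_arm --targets '[[[0, 0, 0, 0], [0, 0, 0, 0], [0, 0, 0, 0], [0, 0, 0, 0], [0, 0, 0, 0]]]' --jaw 1

```text
time: 4.37
tool_pos: [560.4, 205.0, 47.6]
tcp_rot: [-2.083, 1.567, 2.793]
contact_force: [-0.1, 0.9, -0.6]
grip_width: 31.1
```

```bash
python3 -c "
from h import *
o,R=state()
c=bot.capture('scene');np.savez('pics/s2.npz',**c)
cv2.imwrite('pics/s2.png',cv2.resize(c['color'][180:330,180:400,::-1],None,fx=3,fy=3,interpolation=2))
"
```

```text
t 4.37 tray [[-117.6   -0.5]] z 47.6 w 31.1 F [-0.1  0.9 -0.6]
tool x,y,z in tray: [[0.002, 0.003, -1.0], [-0.001, -1.0, -0.003], [-1.0, 0.001, -0.002]] q6 0.06
```

View pics/s2.png

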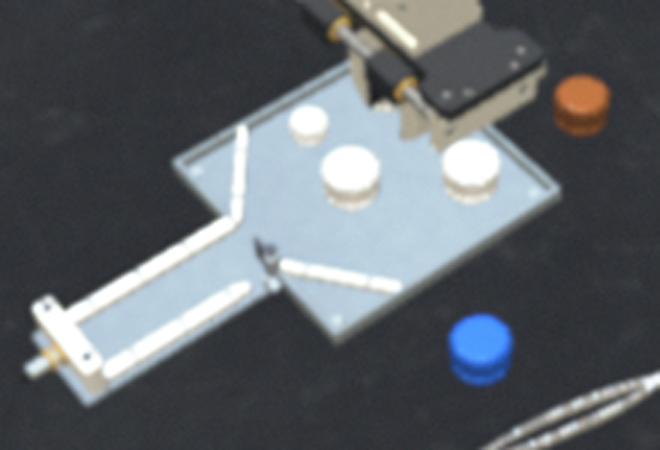

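The scene view shows the first cap now at full-image (297,236), centred ahead of the gate, and the fingers closing behind it. The other caps have not moved.

Call:
step_arm --targets '[[[0, 0.001, 0, 0], [0, 0.002, 0, 0], [0.008, 0.003, 0, 0], [0.02, 0.003, 0, 0], [0.0315, 0.003, 0, 0]]]' --jaw 1

```text
time: 4.83
tool_pos: [563.2, 205.4, 14.8]
tcp_rot: [-2.055, 1.567, 2.821]
contact_force: [-0.2, 0.6, -0.1]
grip_width: 0.5
```

```bash
cat >> h.py <<'E'
def caps(tag):
    c=bot.capture('scene');h=cv2.cvtColor(c['color'],cv2.COLOR_RGB2HSV)
    m=((h[...,2]>215)&(h[...,1]<30)).astype(np.uint8);m[:190]=0;m[310:]=0;m[:,:185]=0;m[:,375:]=0
    n,l,s,ce=cv2.connectedComponentsWithStats(m)
    for i in range(1,n):
        if s[i,4]>40: print(s[i].tolist(),ce[i].round(0),totray(ray(c,ce[i],25)))
    cv2.imwrite(f'pics/{tag}.png',cv2.resize(c['color'][180:330,180:400,::-1],None,fx=3,fy=3,interpolation=2))
E
python3 -c "
from h import *
o,R=state();caps('s3')
"
```

```text
t 4.83 tray [[-117.7   -3.3]] z 14.8 w 0.5 F [-0.2  0.6 -0.1]
tool x,y,z in tray: [[0.002, 0.003, -1.0], [-0.001, -1.0, -0.003], [-1.0, 0.001, -0.002]] q6 0.06
[276, 215, 14, 14, 146] [282. 221.] [[-80.2 -47.4]]
[191, 222, 73, 84, 1029] [230. 277.] [[70.6  2.7]]
[286, 228, 21, 16, 258] [296. 236.] [[-78.8  -0.2]]
[332, 230, 15, 12, 114] [340. 236.] [[-141.6   53.2]]
[273, 266, 42, 12, 193] [294. 271.] [[-24.   64.5]]
```

Call:
step_arm --targets '[[[-0.001, 0, -0.01, 0], [-0.001, 0, -0.018, 0], [-0.001, 0, -0.028, 0], [-0.001, 0, -0.038, 0], [-0.001, 0, -0.048, 0]]]'

```text
time: 5.3
tool_pos: [553.6, 253.9, 13.7]
tcp_rot: [-1.801, 1.564, 3.075]
contact_force: [0.3, -0.3, -0.3]
grip_width: 0.3
```

Call:
step_arm --targets '[[[0, 0, -0.008, 0], [0, 0, -0.016, 0], [0, 0, -0.024, 0], [0, 0, -0.032, 0], [0, 0, -0.038, 0]]]'

```text
time: 5.72
tool_pos: [547.4, 292.3, 13.9]
tcp_rot: [-1.807, 1.564, 3.069]
contact_force: [0.7, -1.2, 0.4]
grip_width: 0.5
```

```bash
python3 -c "
from h import *
o,R=state();caps('s4')
"
```

```text
t 5.72 tray [[-29.4  -1.9]] z 13.9 w 0.5 F [ 0.7 -1.2  0.4]
tool x,y,z in tray: [[0.002, 0.007, -1.0], [0.0, -1.0, -0.007], [-1.0, -0.0, -0.002]] q6 0.2
[253, 190, 50, 26, 428] [279. 203.] [[-103.3  -90.1]]
[299, 197, 20, 15, 215] [308. 204.] [[-147.2  -51.3]]
[265, 221, 12, 12, 43] [270. 227.] [[-53.3 -49.5]]
[327, 226, 20, 16, 257] [336. 234.] [[-141.5   43.9]]
[191, 241, 83, 65, 1179] [234. 276.] [[64.9  6.7]]
[328, 243, 16, 6, 47] [336. 246.] [[-120.9   66.5]]
[273, 266, 42, 12, 203] [294. 272.] [[-23.9  64.6]]
```

Call:
step_arm --targets '[[[-0.001, 0.001, -0.005, 0], [-0.002, 0.002, -0.011, 0], [-0.002, 0.002, -0.018, 0], [-0.002, 0.002, -0.025, 0], [-0.002, 0.002, -0.032, 0]]]'

```text
time: 6.18
tool_pos: [543.8, 325.7, 15.9]
tcp_rot: [-1.904, 1.564, 2.973]
contact_force: [-0.5, -0.1, 0.6]
grip_width: 0.5
```

```bash
python3 -c "
from h import *
o,R=state();caps('s5')
"
```

```text
t 6.18 tray [[ 4.1 -3.9]] z 15.9 w 0.5 F [-0.5 -0.1  0.6]
tool x,y,z in tray: [[0.002, 0.006, -1.0], [0.0, -1.0, -0.006], [-1.0, -0.0, -0.002]] q6 0.25
[235, 195, 50, 30, 463] [261. 211.] [[-63.6 -95. ]]
[299, 197, 20, 15, 218] [308. 204.] [[-147.   -51.3]]
[279, 215, 11, 14, 106] [284. 220.] [[-83.6 -46.4]]
[327, 226, 20, 16, 259] [336. 234.] [[-141.4   43.9]]
[247, 229, 12, 12, 47] [253. 235.] [[-15.8 -54.5]]
[328, 243, 17, 6, 51] [336. 246.] [[-121.    66.5]]
[191, 256, 75, 50, 1115] [230. 281.] [[76.8  9.4]]
[280, 268, 35, 10, 167] [297. 272.] [[-28.1  70. ]]
```

View pics/s5.png

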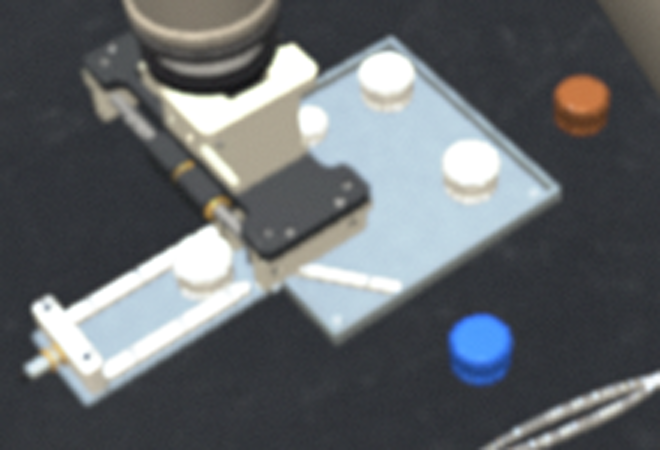

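The first cap is in the slot at crop (203,258), past the gate. The rest have not moved. I push it a bit deeper, then back out.

Call:
step_arm --targets '[[[0, 0, -0.007, 0], [0, 0, -0.014, 0], [0, 0, -0.018, 0], [0, 0, -0.018, 0], [0, 0, -0.01, 0]]]'

```text
time: 6.65
tool_pos: [541.5, 338.0, 15.9]
tcp_rot: [-2.079, 1.564, 2.801]
contact_force: [-0.3, -0.3, -0.4]
grip_width: 0.3
```

Call:
step_arm --targets '[[[0, 0, 0.02, 0], [0, 0, 0.04, 0], [-0.005, 0, 0.06, 0], [-0.025, 0, 0.08, 0], [-0.04, 0, 0.1, 0]]]'

```text
time: 7.07
tool_pos: [558.3, 237.3, 55.9]
tcp_rot: [-1.957, 1.563, 2.921]
contact_force: [0.7, 1.0, 0.6]
grip_width: 0.5
```

Call:
step_arm --targets '[[[0, -0.016, 0.015, 0], [0, -0.032, 0.03, 0], [0, -0.046, 0.048, 0], [0, -0.046, 0.048, 0], [0, -0.046, 0.048, 0]]]' --jaw 0.35

```text
time: 7.48
tool_pos: [520.8, 180.8, 56.4]
tcp_rot: [-1.945, 1.563, 2.932]
contact_force: [0.1, 0.1, 0.8]
grip_width: 29.0
```

```bash
python3 -c "
from h import *
o,R=state();caps('s6')
"
```

```text
t 7.48 tray [[-135.    42.6]] z 56.4 w 29.0 F [0.1 0.1 0.8]
tool x,y,z in tray: [[0.003, 0.007, -1.0], [0.0, -1.0, -0.007], [-1.0, -0.0, -0.003]] q6 0.03
[299, 198, 19, 14, 192] [308. 204.] [[-146.2  -50.9]]
[276, 215, 14, 11, 118] [282. 220.] [[-81.9 -49.6]]
[191, 222, 73, 84, 1205] [232. 276.] [[68.3  3.2]]
[327, 227, 20, 15, 207] [336. 235.] [[-139.5   45.3]]
[273, 266, 41, 12, 174] [293. 271.] [[-23.7  63.8]]
```

View pics/s6.png

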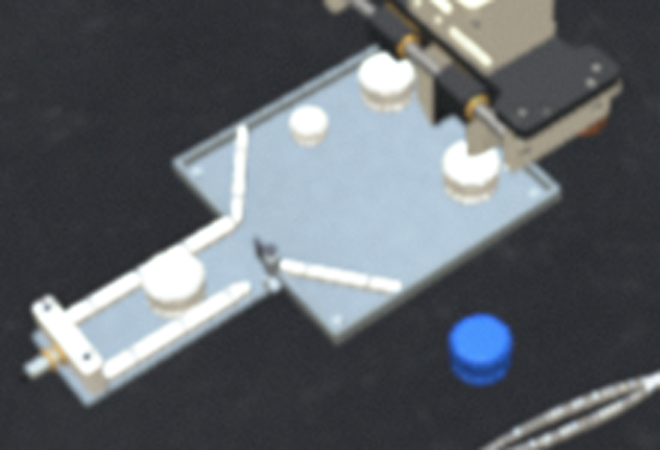

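The flap is shut and cap 1 stands in the slot at crop (173,278). The fingers are opening above cap 2.

Call:
step_arm --targets '[[[0, 0, 0.003, 0], [0, 0, 0.006, 0], [0, 0, 0.0065, 0], [0.008, 0, 0.0065, 0], [0.016, 0, 0.0065, 0]]]'

```text
time: 7.95
tool_pos: [522.7, 175.5, 40.0]
tcp_rot: [-2.094, 1.565, 2.784]
contact_force: [-0.3, 0.7, -0.1]
grip_width: 59.4
```

Call:
step_arm --targets '[[[0.012, 0, 0, 0], [0.024, 0.003, 0, 0], [0.024, 0.011, 0, 0], [0.024, 0.019, 0, 0], [0.024, 0.027, 0, 0]]]'

```text
time: 8.37
tool_pos: [550.5, 180.3, 15.9]
tcp_rot: [-2.144, 1.565, 2.733]
contact_force: [-0.3, 0.5, -0.3]
grip_width: 59.8
```

```bash
python3 -c "
from h import *
o,R=state()
"
```

```text
t 8.37 tray [[-140.4   13.3]] z 15.9 w 59.8 F [-0.3  0.5 -0.3]
tool x,y,z in tray: [[0.003, 0.005, -1.0], [0.001, -1.0, -0.005], [-1.0, -0.001, -0.003]] q6 0.01
```

Going further would bring the outer finger against the far cap at (−149, −54). I will lift and push cap 2 sideways with the closed fingers instead.

Call:
step_arm --targets '[[[-0.015, -0.002, 0, 0], [-0.03, -0.002, 0, 0], [-0.03, -0.02, 0.001, 0], [-0.03, -0.04, 0.001, 0], [-0.03, -0.057, 0.001, 0]]]'

```text
time: 8.78
tool_pos: [495.1, 169.9, 47.0]
tcp_rot: [-2.433, 1.567, 2.445]
contact_force: [0.0, 0.0, -0.8]
grip_width: 59.5
```

Call:
step_arm --targets '[[[0, 0, 0, 0], [0, 0, 0, 0], [0, 0, 0, 0], [0, 0, 0, 0], [0, 0, 0, 0]]]' --jaw 1

```text
time: 9.2
tool_pos: [496.2, 170.1, 47.1]
tcp_rot: [-2.674, 1.567, 2.204]
contact_force: [0.8, 0.6, -0.6]
grip_width: 30.9
```

Call:
step_arm --targets '[[[0, 0, 0, 0], [0, 0, 0, 0], [0, 0, 0, 0], [0, 0, 0, 0], [0.008, 0, 0, 0]]]'

```text
time: 9.62
tool_pos: [497.2, 170.3, 40.0]
tcp_rot: [2.783, 1.567, 1.377]
contact_force: [0.9, -0.3, -0.4]
grip_width: 1.0
```

```bash
python3 -c "
from h import *
o,R=state();caps('s7')
"
```

```text
t 9.62 tray [[-141.6   67.5]] z 40.0 w 1.0 F [ 0.9 -0.3 -0.4]
tool x,y,z in tray: [[0.003, -0.001, -1.0], [0.001, -1.0, 0.001], [-1.0, -0.001, -0.003]] q6 0.01
[341, 190, 24, 8, 106] [352. 192.] [[-236.6  -21.7]]
[299, 197, 19, 15, 202] [308. 204.] [[-147.   -51.4]]
[276, 215, 14, 11, 118] [282. 220.] [[-81.9 -49.6]]
[321, 221, 16, 15, 188] [328. 228.] [[-138.4   23.4]]
[191, 222, 73, 84, 1207] [232. 276.] [[68.3  3.2]]
[273, 266, 41, 12, 173] [293. 271.] [[-23.7  63.8]]
```

Call:
step_arm --targets '[[[0.012, -0.001, 0, 0], [0.024, -0.001, 0, 0], [0.024, 0.004, 0, 0], [0.024, 0.012, 0, 0], [0.024, 0.02, 0, 0]]]'

```text
time: 10.08
tool_pos: [516.7, 173.6, 14.2]
tcp_rot: [-2.682, 1.567, 2.195]
contact_force: [-0.1, -0.7, 0.2]
grip_width: 0.3
```

Call:
step_arm --targets '[[[0, 0.006, 0, 0], [0, 0.01, 0, 0], [0, 0.0105, 0, 0], [0, 0.0105, 0, 0], [0, -0.002, 0, 0]]]'

```text
time: 10.5
tool_pos: [516.5, 173.4, 14.5]
tcp_rot: [2.743, 1.567, 1.337]
contact_force: [-0.4, 0.3, 0.8]
grip_width: 0.4
```

```bash
python3 -c "
from h import *
o,R=state();caps('s8')
"
```

```text
t 10.5 tray [[-141.7   48. ]] z 14.5 w 0.4 F [-0.4  0.3  0.8]
tool x,y,z in tray: [[0.003, -0.001, -1.0], [0.001, -1.0, 0.001], [-1.0, -0.001, -0.003]] q6 0.01
[323, 190, 13, 12, 53] [329. 196.] [[-193.9  -43.5]]
[328, 190, 36, 12, 234] [344. 194.] [[-221.3  -27.7]]
[299, 199, 14, 13, 123] [305. 206.] [[-140.3  -51.8]]
[335, 207, 13, 12, 44] [341. 212.] [[-183.5    7.4]]
[276, 215, 14, 14, 150] [282. 221.] [[-80.  -47.2]]
[314, 218, 14, 12, 112] [320. 224.] [[-131.6    5.1]]
[191, 222, 73, 84, 1289] [232. 276.] [[68.1  3.5]]
[273, 266, 42, 12, 201] [293. 271.] [[-23.9  64.5]]
```

Call:
step_arm --targets '[[[-0.012, -0.005, 0, 0], [-0.024, 0, 0.01, 0], [-0.026, 0.015, 0.036, 0], [-0.026, 0.035, 0.036, 0], [-0.026, 0.051, 0.036, 0]]]'

```text
time: 10.97
tool_pos: [569.9, 144.8, 40.4]
tcp_rot: [-2.336, 1.567, 2.54]
contact_force: [0.4, 0.7, -0.7]
grip_width: 0.4
```

```bash
python3 -c "
from h import *
o,R=state();caps('s9')
"
```

```text
t 10.97 tray [[-178.7   -0. ]] z 40.4 w 0.4 F [ 0.4  0.7 -0.7]
tool x,y,z in tray: [[0.003, 0.003, -1.0], [-0.0, -1.0, -0.003], [-1.0, 0.0, -0.003]] q6 -0.05
[299, 197, 20, 15, 214] [308. 204.] [[-147.1  -51.5]]
[276, 215, 14, 14, 142] [282. 221.] [[-80.3 -47.6]]
[314, 214, 20, 16, 243] [323. 222.] [[-141.1    4.7]]
[191, 222, 73, 84, 1256] [232. 276.] [[67.8  3.4]]
[273, 266, 41, 12, 191] [294. 271.] [[-23.9  64.5]]
```

View pics/s9.png

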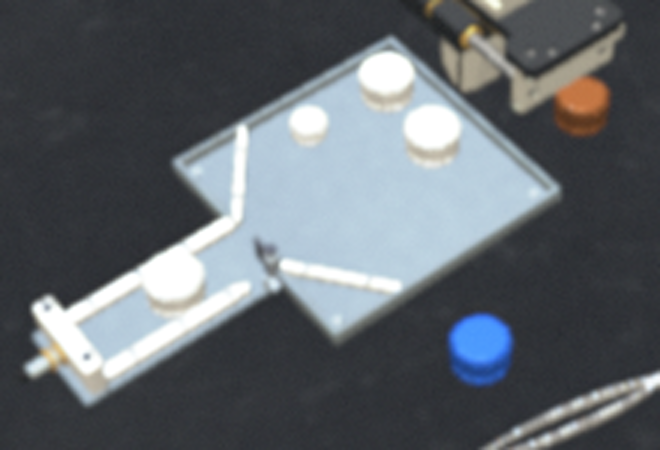

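Caps at crop: cap 2 at (432,133), about (−141, 3), the far cap at (386,76), and the small cap at (308,124). The flap is shut. Now I push cap 2 along +x.

Call:
step_arm --targets '[[[0.012, 0, 0, 0], [0.024, -0.001, 0, 0], [0.024, -0.001, -0.008, 0], [0.024, -0.001, -0.016, 0], [0.024, -0.001, -0.024, 0]]]'

```text
time: 11.43
tool_pos: [567.0, 170.0, 16.4]
tcp_rot: [-3.003, 1.568, 1.874]
contact_force: [0.1, 0.4, 0.4]
grip_width: 0.6
```

Call:
step_arm --targets '[[[-0.001, 0, -0.01, 0], [-0.001, 0.001, -0.02, 0], [-0.001, 0.001, -0.03, 0], [-0.001, 0.002, -0.04, 0], [-0.001, 0.002, -0.05, 0]]]'

```text
time: 11.85
tool_pos: [560.9, 221.1, 17.9]
tcp_rot: [3.055, 1.568, 1.649]
contact_force: [-0.1, 0.6, 0.2]
grip_width: 0.5
```

Call:
step_arm --targets '[[[0, 0, -0.01, 0], [0, 0.001, -0.02, 0], [0, 0.001, -0.03, 0], [0, 0.002, -0.04, 0], [0, 0.002, -0.05, 0]]]'

```text
time: 12.27
tool_pos: [554.7, 271.7, 18.0]
tcp_rot: [3.007, 1.568, 1.6]
contact_force: [-0.5, 0.2, -0.1]
grip_width: 0.4
```

```bash
python3 -c "
from h import *
o,R=state();caps('s10')
"
```

```text
t 12.27 tray [[-50.9  -5.7]] z 18.0 w 0.4 F [-0.5  0.2 -0.1]
tool x,y,z in tray: [[0.003, -0.0, -1.0], [0.0, -1.0, 0.0], [-1.0, -0.0, -0.003]] q6 0.16
[263, 190, 46, 17, 303] [284. 198.] [[-119.4  -97. ]]
[306, 197, 13, 15, 145] [311. 204.] [[-151.6  -48.4]]
[274, 212, 12, 12, 44] [279. 218.] [[-80.5 -57.9]]
[191, 224, 73, 82, 1262] [232. 277.] [[68.8  4.1]]
[262, 243, 21, 17, 269] [272. 251.] [[-20.7   1.7]]
[273, 263, 42, 15, 203] [293. 271.] [[-23.5  63.4]]
```

Call:
step_arm --targets '[[[0.001, -0.001, -0.006, 0], [0.002, -0.002, -0.013, 0], [0.002, -0.002, -0.02, 0], [0.002, -0.002, -0.027, 0], [0.002, -0.002, -0.034, 0]]]'

```text
time: 12.73
tool_pos: [546.5, 307.1, 16.1]
tcp_rot: [3.043, 1.567, 1.637]
contact_force: [-0.7, -0.1, 1.0]
grip_width: 0.2
```

Call:
step_arm --targets '[[[0, 0, -0.007, 0], [0, 0, -0.014, 0], [0, 0, -0.021, 0], [0, 0, -0.028, 0], [0, 0, -0.035, 0]]]'

```text
time: 13.15
tool_pos: [540.6, 342.4, 16.3]
tcp_rot: [3.02, 1.567, 1.615]
contact_force: [0.4, 0.1, -0.1]
grip_width: 0.4
```

```bash
python3 -c "
from h import *
o,R=state();caps('s11')
"
```

```text
t 13.15 tray [[21.2 -3.4]] z 16.3 w 0.4 F [ 0.4  0.1 -0.1]
tool x,y,z in tray: [[0.004, -0.0, -1.0], [0.001, -1.0, 0.0], [-1.0, -0.001, -0.004]] q6 0.28
[299, 197, 20, 15, 218] [308. 204.] [[-147.   -51.3]]
[227, 200, 51, 30, 474] [253. 216.] [[-43.4 -93. ]]
[276, 215, 14, 15, 153] [282. 221.] [[-79.8 -46.9]]
[239, 234, 12, 13, 46] [245. 240.] [[  3.8 -53.1]]
[191, 260, 66, 46, 1244] [225. 283.] [[85.8  8.8]]
[281, 268, 34, 10, 163] [298. 272.] [[-28.6  70.8]]
```

Call:
step_arm --targets '[[[0, 0, 0.018, 0], [0, 0, 0.045, 0], [-0.005, 0, 0.07, 0], [-0.025, 0, 0.09, 0], [-0.035, 0, 0.105, 0]]]'

```text
time: 13.62
tool_pos: [558.4, 238.6, 52.1]
tcp_rot: [2.763, 1.566, 1.357]
contact_force: [0.3, 0.1, 0.4]
grip_width: 0.4
```

Call:
step_arm --targets '[[[0, 0.025, 0.022, 0], [0, 0.05, 0.044, 0], [0, 0.075, 0.062, 0], [0, 0.095, 0.064, 0], [0, 0.095, 0.064, 0]]]'

```text
time: 14.03
tool_pos: [666.6, 189.7, 52.4]
tcp_rot: [2.206, 1.563, 0.797]
contact_force: [-0.7, -0.7, 0.9]
grip_width: -0.0
```

```bash
python3 -c "
from h import *
o,R=state();caps('s12')
"
```

```text
t 14.03 tray [[-150.1 -102.8]] z 52.4 w -0.0 F [-0.7 -0.7  0.9]
tool x,y,z in tray: [[0.005, -0.006, -1.0], [-0.002, -1.0, 0.006], [-1.0, 0.002, -0.005]] q6 0.0
[299, 197, 19, 15, 205] [308. 204.] [[-147.1  -51.5]]
[276, 215, 14, 11, 119] [282. 220.] [[-81.8 -49.6]]
[191, 222, 73, 84, 1428] [230. 277.] [[71.3  3.7]]
[273, 266, 41, 12, 174] [293. 271.] [[-23.7  63.8]]
```

View pics/s12.png

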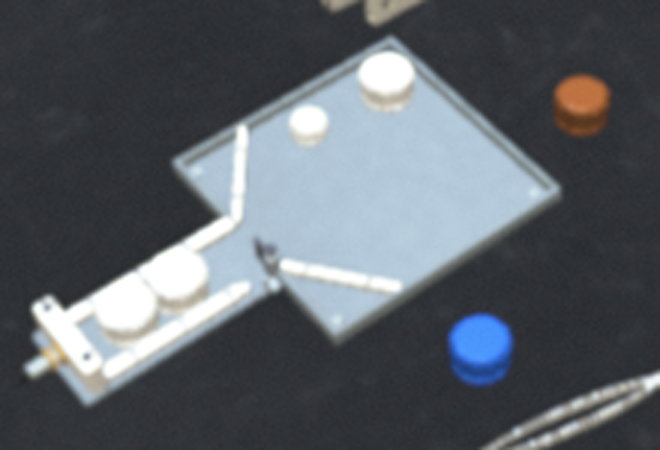

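Two caps are in the slot at crop (126,305) and (176,275) with the flap shut. The far cap is at (386,76) and the small cap is unmoved. Next I lower outside the far cap and push it to the centre line.

Call:
step_arm --targets '[[[0.012, 0, 0, 0], [0.024, 0, -0.001, 0], [0.036, 0, -0.001, 0], [0.036, -0.006, -0.001, 0], [0.036, -0.014, -0.001, 0]]]'

```text
time: 14.5
tool_pos: [648.5, 189.6, 13.8]
tcp_rot: [3.129, 1.566, 1.722]
contact_force: [-0.8, -0.4, 0.3]
grip_width: 0.4
```

Call:
step_arm --targets '[[[0, -0.01, 0, 0], [0, -0.02, 0, 0], [0, -0.03, 0, 0], [0, -0.038, 0, 0], [0, -0.046, 0, 0]]]'

```text
time: 14.92
tool_pos: [601.6, 182.3, 13.7]
tcp_rot: [-3.023, 1.566, 1.854]
contact_force: [0.5, 0.3, 1.5]
grip_width: 0.3
```

```bash
python3 -c "
from h import *
o,R=state();caps('s13')
"
```

```text
t 14.92 tray [[-146.8  -37.5]] z 13.7 w 0.3 F [0.5 0.3 1.5]
tool x,y,z in tray: [[0.005, 0.001, -1.0], [0.001, -1.0, -0.001], [-1.0, -0.001, -0.005]] q6 0.0
[314, 212, 15, 14, 127] [320. 219.] [[-140.5   -5.6]]
[276, 215, 14, 14, 133] [282. 220.] [[-80.9 -48.3]]
[191, 222, 73, 84, 1451] [231. 277.] [[71.1  3.6]]
[273, 266, 41, 12, 183] [294. 271.] [[-24.1  64.3]]
```

Call:
step_arm --targets '[[[-0.012, 0.005, 0, 0], [-0.026, 0.004, 0.01, 0], [-0.028, -0.01, 0.038, 0], [-0.028, -0.025, 0.038, 0], [-0.028, -0.035, 0.038, 0]]]'

```text
time: 15.38
tool_pos: [571.4, 136.9, 42.4]
tcp_rot: [-2.729, 1.566, 2.147]
contact_force: [0.0, 0.3, 0.2]
grip_width: 0.3
```

```bash
python3 -c "
from h import *
o,R=state();caps('s14')
"
```

```text
t 15.38 tray [[-186.6   -0.2]] z 42.4 w 0.3 F [0.  0.3 0.2]
tool x,y,z in tray: [[0.005, 0.002, -1.0], [-0.0, -1.0, -0.002], [-1.0, 0.0, -0.005]] q6 -0.06
[314, 211, 20, 16, 231] [324. 218.] [[-147.   -2.]]
[276, 215, 14, 14, 141] [282. 221.] [[-80.4 -47.7]]
[191, 222, 73, 84, 1482] [231. 277.] [[71.1  3.9]]
[273, 266, 42, 12, 193] [294. 271.] [[-24.   64.5]]
```

Call:
step_arm --targets '[[[0.012, 0.003, 0, 0], [0.026, 0.006, 0, 0], [0.026, 0.006, -0.008, 0], [0.026, 0.006, -0.016, 0], [0.026, 0.006, -0.026, 0]]]'

```text
time: 15.85
tool_pos: [571.1, 164.9, 15.5]
tcp_rot: [-2.303, 1.564, 2.573]
contact_force: [-0.3, -0.2, 0.6]
grip_width: 0.7
```

Call:
step_arm --targets '[[[0, 0, -0.01, 0], [0, -0.001, -0.02, 0], [0, -0.001, -0.03, 0], [0, -0.002, -0.04, 0], [0, -0.002, -0.05, 0]]]'

```text
time: 16.27
tool_pos: [560.5, 215.2, 16.0]
tcp_rot: [-2.315, 1.564, 2.562]
contact_force: [-0.5, 0.3, -1.2]
grip_width: 0.3
```

Call:
step_arm --targets '[[[0, 0, -0.01, 0], [0, -0.001, -0.02, 0], [0, -0.001, -0.03, 0], [0, -0.001, -0.04, 0], [0, -0.001, -0.05, 0]]]'

```text
time: 16.68
tool_pos: [551.1, 265.3, 16.2]
tcp_rot: [-2.318, 1.564, 2.559]
contact_force: [1.1, -0.5, -0.3]
grip_width: 0.6
```

```bash
python3 -c "
from h import *
o,R=state();caps('s15')
"
```

```text
t 16.68 tray [[-56.6  -1.2]] z 16.2 w 0.6 F [ 1.1 -0.5 -0.3]
tool x,y,z in tray: [[0.005, 0.005, -1.0], [0.001, -1.0, -0.005], [-1.0, -0.001, -0.005]] q6 0.15
[267, 190, 47, 18, 305] [288. 198.] [[-126.1  -91. ]]
[278, 212, 12, 13, 44] [284. 218.] [[-86.5 -52.1]]
[191, 222, 73, 84, 1454] [231. 277.] [[71.   3.7]]
[264, 241, 21, 17, 264] [274. 249.] [[-26.3  -0.1]]
[273, 266, 41, 12, 184] [294. 271.] [[-24.1  64.5]]
```

Call:
step_arm --targets '[[[0, 0.001, -0.007, 0], [0, 0.003, -0.014, 0], [0, 0.003, -0.021, 0], [0, 0.003, -0.028, 0], [0, 0.003, -0.035, 0]]]'

```text
time: 17.15
tool_pos: [548.1, 302.6, 16.4]
tcp_rot: [-2.467, 1.563, 2.41]
contact_force: [-0.3, -1.0, 0.1]
grip_width: 0.6
```

Call:
step_arm --targets '[[[0, 0, -0.005, 0], [0, 0, -0.01, 0], [0, 0, -0.014, 0], [0, 0, -0.018, 0], [0, 0, -0.022, 0]]]'

```text
time: 17.57
tool_pos: [544.4, 324.3, 16.5]
tcp_rot: [-2.377, 1.564, 2.501]
contact_force: [1.6, -13.5, 1.4]
grip_width: 0.5
```

```bash
python3 -c "
from h import *
o,R=state();caps('s16')
"
```

```text
t 17.57 tray [[ 2.6 -4.2]] z 16.5 w 0.5 F [  1.6 -13.5   1.4]
tool x,y,z in tray: [[0.005, 0.005, -1.0], [0.002, -1.0, -0.005], [-1.0, -0.002, -0.005]] q6 0.24
[236, 194, 50, 30, 462] [262. 210.] [[-66.7 -95.8]]
[280, 215, 10, 13, 93] [284. 220.] [[-84.6 -46.3]]
[248, 228, 12, 12, 44] [253. 234.] [[-17.9 -55.7]]
[191, 255, 73, 51, 1542] [228. 281.] [[79.   8.5]]
[280, 268, 35, 10, 170] [297. 272.] [[-28.2  70.1]]
```

View pics/s16.png

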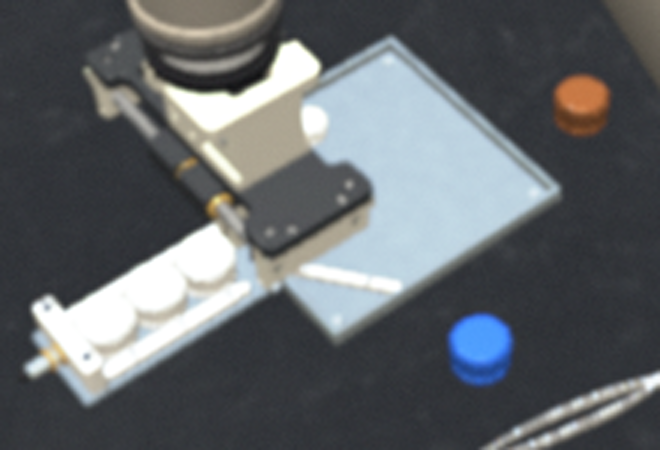

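All three caps are in a row against the end stop (13 N at the expected position). I back out and lift clear.

Call:
step_arm --targets '[[[0, 0, 0.008, 0], [0, 0, 0.03, 0], [0, 0, 0.055, 0], [-0.02, 0, 0.075, 0], [-0.05, 0, 0.09, 0]]]'

```text
time: 18.03
tool_pos: [557.7, 232.4, 63.8]
tcp_rot: [-1.791, 1.559, 3.086]
contact_force: [-0.1, -1.3, -0.3]
grip_width: 0.4
```

Call:
step_arm --targets '[[[-0.02, 0, 0.03, 0], [-0.04, 0, 0.06, 0], [-0.05, 0, 0.09, 0], [-0.05, 0, 0.11, 0], [-0.05, 0, 0.11, 0]]]'

```text
time: 18.45
tool_pos: [577.7, 119.8, 114.6]
tcp_rot: [-1.729, 1.561, -3.139]
contact_force: [0.0, 1.5, -0.1]
grip_width: 0.3
```

```bash
python3 -c "
from h import *
o,R=state();caps('s17')
"
```

```text
t 18.45 tray [[-204.6   -3.6]] z 114.6 w 0.3 F [ 0.   1.5 -0.1]
tool x,y,z in tray: [[0.002, 0.01, -1.0], [-0.003, -1.0, -0.01], [-1.0, 0.003, -0.002]] q6 -0.09
[276, 215, 14, 15, 158] [282. 221.] [[-79.7 -46.7]]
[191, 222, 73, 84, 1722] [231. 277.] [[69.5  4.3]]
[273, 266, 42, 12, 207] [294. 272.] [[-24.   64.7]]
```

View pics/s17.png

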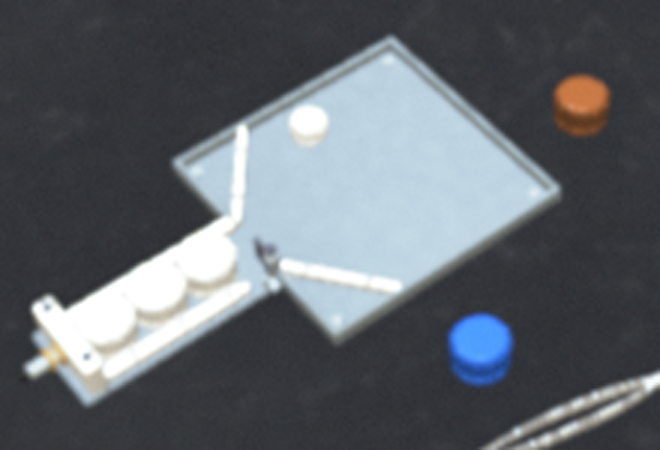

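The picture shows the three large caps in a row in the slot at crop (107,318), (157,288) and (207,258). The flap is shut at (265,250), and the small cap has not moved at (308,124). The gripper is clear, so I hand the job in.

```bash
python3 -c "
from plant import bot
print(bot.close_job())"
```

```text
the job is handed in; nothing more can be done
None
```

All three large caps are in a row in the feed slot with the flap shut, and I handed the job in at about 18.5 s of the 70 s allowed. I pushed each cap sideways to the centre line with the fingertips, then through the gate with the closed fingers. After the first and second caps, the pictures showed the flap shut again before the next push.

- **Caps in the slot:** on the last push the row came up against the end stop with about 13.5 N, at the expected finger position. The final picture shows the three caps standing in the slot.
- **Left alone:** the small cap is where it started, to within the camera's accuracy. The blue and brown look-alikes outside the tray look unmoved. I planned every move clear of the timer, forceps and note pad, but did not measure them again afterwards.
- **Deviation:** on the second cap I stopped the first sideways push partway, because the open outer finger was about to touch the cap in the far corner. I finished that push with the closed fingers; the far cap had not moved.
- **Disagreement:** the scene and top cameras differed by 2–6 mm on cap positions. It was small enough that it did not affect the pushes.

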